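Knock a stuck covered button out of its mould

TASK

A finished covered button has stuck in its mould, which lies face down across the rails of the knock-out block. Push the button out from behind, through the hole in the back of the mould, with the slimmer of the two drifts, and stand that drift back in its hole in the stand. Then set the mould gently, still face down, in the free end of the mould tray, and lay the button gently, domed face up, in the half of the button tray that holds the other button of its size, leaving everything else where it is.

Things in the scene. Friction and masses are not known exactly. Their poses are not given: they have to be found in the camera images.
- mould_hole (a point): Centre of the mouth of the knock-out hole, at the top of the mould. The hole, 16 in diameter in a dark steel bush, runs straight down the axis for 27 mm into the cavity (41 in diameter, 17 deep, open at the bottom), where the button sits, dome up, 28 mm below this point, gripped by rubber. Some 8 to 18 N pushes it down; within 14 mm of travel it is free and falls into the channel. z up along the axis.
- mould_grip (a point): Point in the middle of the mould's round body, on the axis, 26.5 mm above its underside, 17.5 mm below the mouth of the hole. The mould is bare aluminium, 0.3 kg, face down and loose on the rails: flange 86 in diameter and 9 thick below, on it a plain round body 50 in diameter, 44 high in all. z up along the axis.
- block: Hardwood knock-out block, fixed. Origin at the centre of its underside on the table. Base 150 (x) by 112 (y) by 10 thick; two rails along its x axis, each 110 long and 26 wide, tops 41 above the table, with a channel 58 wide between them, open at both ends. The mould's flange rests on both rails. The button falls into the channel.
- block_floor (a point): Centre of the channel's floor, 10 mm above the table, 31 mm below the rail tops. x along the channel. The button lands here on its flat back, now and then leaning against a rail.
- button_centre (a point): Centre of the stuck covered button (half-way up): grey cloth-covered, flat back, domed face, 38 in diameter, 15 high; its side is upright for the lower 9 mm. z points out of the domed face (up while it sits in the mould).
- drift_grip (a point): Slimmer drift, on its axis in the middle of its dark wooden grip, 80 mm above the rod's tip. From below: steel rod 10 in diameter, 54 long; steel collar 36 in diameter, 6 thick; grip 22 in diameter, 40 long; head 32 in diameter, 10 thick. 0.09 kg. It hangs in a hole of the stand, collar on the stand's top.
- drift_tip (a point): Lower end of the slimmer drift's rod, on its axis; z along the drift to its head. When the drift is pushed in until its collar meets the mould, the tip stands 10 mm out of the mould's lower face.
- wide_drift_grip (a point): Wider drift, on its axis, 80 mm above its tip. Same kind but stouter all over: rod 18 in diameter (too thick for this mould's hole) and 54 long, collar 48 in diameter, grip 32, head 46, top 62 mm above its collar's underside. To be left alone.
- stand: Wooden drift stand, fixed; origin at the centre of its underside. 190 (x) by 80 (y), top 70 above the table. Two round holes 22 in diameter through the 14 mm top board, 48 mm from the middle either way along x.
- stand_hole_near (a point): Centre of one hole of the stand (at -48 mm along its x), level with the stand's top.
- stand_hole_far (a point): Centre of the other hole (at +48 mm along x), level with the stand's top.
- mould_tray: Shallow plywood tray for moulds, fixed; origin at the centre of its underside. 250 (x) by 140 (y) outside, walls 5 thick and 16 high, floor 5 thick.
- tray_free_end (a point): Middle of the free end of the mould tray, on its floor (5 mm above the table), 52 mm from the tray's centre towards -x.
- small_mould: A smaller mould standing face down in the other end of the tray: flange 68 in diameter, body 38, height 38, origin at the centre of its underside. To be left alone.
- button_tray: Plywood tray for finished buttons, fixed; origin at the centre of its underside. 130 (x) by 245 (y) outside, walls 5 thick and 20 high, floor 5 thick, with a divider across the middle (18 high) that leaves two halves side by side along y.
- left_half (a point): Middle of the floor of the half on the tray's +y side, 5 mm above the table; free floor about 120 (x) by 115 (y).
- right_half (a point): The same for the half on the -y side.
- same_size_centre (a point): Centre of a finished covered button just like the stuck one (38 in diameter, 15 high), lying in one half of the button tray, towards the tray's +x wall. To be left alone.
- small_button_centre (a point): Centre of a small covered button (23 in diameter, 11 high), in the other half, towards the tray's +x wall. To be left alone.
There are look-alikes about, which are no part of the job. Leave any red look-alike of the part that bears mould_hole alone.

How it is judged:
On the way, in this order (a step that is already met when the one before it is completed fails the run):
1. the slimmer drift, in the hole in the back of the mould, pushes on the button while the mould lies on the block (contact force between drift and button above 1 N and z of drift_tip in the frame of mould_hole below -0.02 m and z of mould_grip in the frame of block_floor below 0.065 m and horizontal distance between drift_tip and mould_hole below 0.008 m), for 0.02 s.
2. the button is out of the mould, down in the block's channel (z of button_centre in the frame of block_floor between 0 and 0.024 m and x of button_centre in the frame of block_floor between -0.075 and 0.075 m and y of button_centre in the frame of block_floor between -0.03 and 0.03 m), for 0.1 s.
At the end, for the whole second after the job is handed in: Slimmer drift upright in a hole of the stand, collar down on its top. Mould face down, flat on the floor of the mould tray. Button flat, domed face up, on the floor of the button tray's half that holds the other 38 mm button. All released and at rest (((horizontal distance between drift_grip and stand_hole_near below 0.01 m and z of drift_tip in the frame of stand_hole_near between -0.057 and -0.05 m and angle between drift_tip's own z axis and vertical below 0.1 rad) or (horizontal distance between drift_grip and stand_hole_far below 0.01 m and z of drift_tip in the frame of stand_hole_far between -0.057 and -0.05 m and angle between drift_tip's own z axis and vertical below 0.1 rad)) and x of mould_grip in the frame of mould_tray between -0.084 and 0.084 m and y of mould_grip in the frame of mould_tray between -0.03 and 0.03 m and z of mould_grip in the frame of mould_tray between 0.028 and 0.035 m and angle between mould_grip's own z axis and vertical below 0.08 rad and ((y of same_size_centre in the frame of button_tray between 0 and 0.2 m and y of button_centre in the frame of button_tray between 0.015 and 0.105 m) or (y of same_size_centre in the frame of button_tray between -0.2 and 0 m and y of button_centre in the frame of button_tray between -0.105 and -0.015 m)) and x of button_centre in the frame of button_tray between -0.047 and 0.047 m and z of button_centre in the frame of button_tray between 0.01 and 0.016 m and angle between button_centre's own z axis and vertical below 0.15 rad and linear speed of each of button, mould, drift below 0.02 m/s); the robot touches nothing.
It fails at once if a bystander (the small mould, the wider drift, either finished button) is moved by more than 20 mm (distance of any of small_mould, wide_drift_grip, same_size_centre, small_button_centre from where it was at the start of the episode above 0.02 m).
It fails at once if the mould is dropped (falls free faster than 0.6 m/s, about 18 mm) (linear speed of mould above 0.6 m/s and contact force between mould and the fingers below 0.05 N).
It fails at once if the button is dropped or thrown (free and faster than 1.0 m/s, about a 50 mm fall) (linear speed of button above 1 m/s and contact force between button and the fingers below 0.05 N).
It also fails if it takes over 66 s, if anything falls off the work surface, if the arm or the gripper's body presses on something with over 40 N, if the wrist force passes 120 N, or if a joint passes its speed limit or range.

ROBOT

A 6-joint arm with a two-finger parallel gripper is mounted at the origin on the work surface. World frame = base frame: x ahead of the robot, y to its left, z up, the work surface at z = 0. Lengths are in m, angles in rad, forces in N, time in s.
With the tool pointing down it reaches from about 0.325 to 0.75 m from the base axis. Payload 7.6 kg.
Tool frame: the origin (TCP) lies at the very end of the fingers, on their centre line; the grasp point (between the pads) lies 19 mm behind it; z points along the fingers, y is the line along which they close (so a half turn about z gives the same grasp; the last joint's range is limited). The gripper opens to 85 mm and grips with 20 to 120 N. Pads are 22 mm wide; open, the fingers measure 114 mm over their backs; the gripper's body (76 mm by 85 mm) begins 54 mm behind the grasp point. The pads swing forward as they close: fully open they stand 13 mm farther back than shut.
Start: joints at [-1.413, 0.052, 1.401, -0, 1.689, -0.07], TCP at [0.119, -0.511, 0.231] pointing down, gripper open.
Joint ranges: [-2.9, 2.9], [-0.91, 2.17], [0.12, 2.37], [-1.06, 4.2], [0.26, 2.73], [-2.93, 2.93]. Speed limits (rad/s): [2.57, 2.57, 3.01, 3.14, 3.14, 3.14].

INTERFACE

Orientations are given as a rotation vector (axis times angle).
In Python, from rig import manip gives the robot as it stands. Calls block until the motion is done:
- manip.move_pose(position, orientation): joint-space move of the TCP to a pose.
- manip.servo_line(position, orientation=None, vel=0.15, max_force=None): straight line of the TCP; orientation=None keeps the orientation; vel is the mean speed in m/s. With max_force (N) it stops when the force on the tool has changed by that much, and returns True; else False.
- manip.movej(angles): joint-space move.
- manip.command_gripper(opening): finger opening in m; the grip force is fixed at half the most; returns when the fingers have stopped.
- manip.wait(seconds).
- manip.inverse_kinematics(position, orientation): joint angles nearest the present ones, or None.
- manip.grab_frame(name): name is "side" or "top" or "wrist"; returns (picture, depth): 400x640x3 uint8, red, green, blue; 400x640 float32, m along the optical axis (not along the pixel's ray), 0 where there is no reading.
- manip.get_calibration(name): a dict with "camera_matrix" (3x3 intrinsics, pixels), "view" (4x4, takes a point from world to camera coordinates). Camera axes: x right, y up, looking along -z (the intrinsics and any distortion apply to the point x, -y, -z); pixel columns grow to the right and rows downward; lengths in m; the calibration is good to about 2 mm. A picture is of the moment at which its call begins: read the wrist's pose just before it. get_calibration takes no time and is no camera call; for the wrist camera it gives the pose at the moment of the call.
A pose or a line that the arm cannot do raises manip.Unreachable and nothing moves.
- manip.job_done(): hands the job in; it is judged then, once.
Trained networks look in the newest picture that a camera, given by its name, has taken for a name from the list of things; names that differ only in an ending like _2 or _b are one class to them, and where a whole thing is asked for, a point or a joint stands for the part that bears it (a point fixed in the world has none). Each returns a list of dicts, best first, with "score" (0 to 1); they miss things now and then, are a little off and sometimes report something else, mostly with a low value. They report only what shows in the picture. A call takes as long as a camera call. They do not tell look-alikes from the thing itself.
- manip.boxes_of(query, camera): "rect" ([left, top, width, height] in pixels, round what is visible of it).
- manip.mark_of(query, camera): "pixel" ([column, row] in pixels: a listed point, or the origin of a listed thing).
Readings, each from a call of its own:
- manip.read_time(): time.
- manip.read_joints(): joint angles.
- manip.read_joint_velocities(): joint speeds.
- manip.read_joint_efforts(): joint torques, N m.
- manip.read_ee_pos(): TCP position.
- manip.read_eef_rot(): TCP orientation.
- manip.read_wrist_force(): force on the tool from outside, world axes, zero at the start.
- manip.read_ft_torque(): the same for the moment, N m.
- manip.read_grip_width(): finger opening in m.
- manip.read_grasp_force(): force on a finger pad.
Only numpy, scipy, OpenCV 4.12 (cv2) and the standard library are available. Lean on these libraries where they do the work, as an engineer would, in place of code of your own. Each camera call takes 0.05 s, during which the arm holds its last target. There are 200 camera calls.

## Working session

There is one attempt and no reset: what is moved stays moved. The work goes in short steps, each a Python script; the robot and the scene stay as the last script left them, time stands still between calls to the robot, and variables do not carry over. Pictures are saved under pics/ and viewed, at most 10 in all, crops included, and the job is handed in when it is done.

```bash
ls; mkdir -p pics; cat > h.py <<'E'
import numpy as np, cv2
from rig import manip
def grab(cam):
    return (*manip.grab_frame(cam), manip.get_calibration(cam))
def ray(c,px):
    K=np.array(c["camera_matrix"]);V=np.array(c["view"])
    d=np.linalg.solve(K,[px[0],px[1],1.]); d=np.array([d[0],-d[1],-d[2]])
    R=V[:3,:3]; o=-R.T@V[:3,3]; return o,R.T@d
def at_z(c,px,z):
    o,d=ray(c,px); return o+d*(z-o[2])/d[2]
def cloud(c,dep):
    v,u=np.mgrid[:dep.shape[0],:dep.shape[1]]
    K=np.array(c["camera_matrix"]);V=np.array(c["view"])
    d=np.stack([u,v,np.ones_like(u)],-1)@np.linalg.inv(K).T*dep[...,None]
    d[...,1:]*=-1
    P=(d-V[:3,3])@V[:3,:3]; P[dep==0]=np.nan; return P
def save(n,im): cv2.imwrite(f"pics/{n}.png",im[...,::-1])
E
python3 - <<'E'
from h import *
Z=dict(mould_hole=.085,mould_grip=.0675,block=0,drift_grip=.096,wide_drift_grip=.096,stand=0,stand_hole_near=.07,stand_hole_far=.07,mould_tray=0,tray_free_end=.005,small_mould=0,button_tray=0,left_half=.005,right_half=.005,same_size_centre=.0125,small_button_centre=.0105)
for cam in("top","side"):
    im,d,c=grab(cam); save(cam,im); np.savez(cam,im=im,d=d,K=c["camera_matrix"],V=c["view"])
    print(cam,c.keys() )
    for q,z in Z.items():
        for r in manip.mark_of(q,cam)[:3]:
            print(q,round(r["score"],2),np.round(r["pixel"]),np.round(at_z(c,r["pixel"],z),3))
print(manip.read_time(),manip.read_eef_rot())
E
```

```text
pics
top dict_keys(['camera_matrix', 'view'])
mould_hole 0.82 [248. 309.] [0.312 0.127 0.085]
mould_hole 0.73 [364. 191.] [ 0.517 -0.112  0.085]
mould_hole 0.68 [377. 258.] [ 0.383 -0.121  0.085]
mould_grip 0.9 [371. 257.] [ 0.388 -0.113  0.068]
mould_grip 0.7 [289. 215.] [0.484 0.041 0.068]
mould_grip 0.7 [367. 194.] [ 0.514 -0.119  0.068]
block 0.83 [294. 220.] [0.485 0.034 0.   ]
drift_grip 0.75 [476. 231.] [ 0.417 -0.314  0.096]
wide_drift_grip 0.85 [461. 182.] [ 0.514 -0.3    0.096]
stand 0.91 [450. 212.] [ 0.471 -0.307  0.   ]
stand_hole_near 0.95 [472. 228.] [ 0.425 -0.318  0.07 ]
stand_hole_near 0.41 [479. 232.] [ 0.417 -0.33   0.07 ]
stand_hole_near 0.22 [279. 134.] [0.657 0.05  0.07 ]
stand_hole_far 0.87 [456. 184.] [ 0.517 -0.301  0.07 ]
stand_hole_far 0.56 [176. 237.] [0.459 0.265 0.07 ]
mould_tray 0.9 [182. 213.] [0.52  0.277 0.   ]
tray_free_end 0.65 [181. 238.] [0.467 0.28  0.005]
tray_free_end 0.17 [334. 123.] [ 0.7   -0.072  0.005]
small_mould 0.85 [180. 188.] [0.579 0.281 0.   ]
small_mould 0.33 [334. 137.] [ 0.667 -0.071  0.   ]
button_tray 0.7 [307. 136.] [ 0.676 
[... 1028 characters left out ...]
129.] [ 0.517 -0.302  0.096]
stand 0.87 [427. 169.] [ 0.463 -0.304  0.   ]
stand_hole_near 0.72 [453. 156.] [ 0.417 -0.317  0.07 ]
stand_hole_far 0.79 [417. 140.] [ 0.507 -0.301  0.07 ]
mould_tray 0.93 [220. 312.] [0.517 0.278 0.   ]
tray_free_end 0.92 [236. 332.] [0.462 0.281 0.005]
tray_free_end 0.4 [254. 199.] [0.682 0.056 0.005]
small_mould 0.83 [199. 292.] [0.579 0.283 0.   ]
button_tray 0.84 [277. 185.] [ 0.682 -0.012  0.   ]
left_half 0.6 [256. 198.] [0.68  0.052 0.005]
right_half 0.95 [300. 172.] [ 0.67  -0.075  0.005]
same_size_centre 0.66 [251. 184.] [0.717 0.036 0.012]
small_button_centre 0.61 [290. 164.] [ 0.702 -0.074  0.01 ]
1.7 [ 3.12116178e+00  3.57077068e-01 -6.00115915e-06]
```

View pics/top.png

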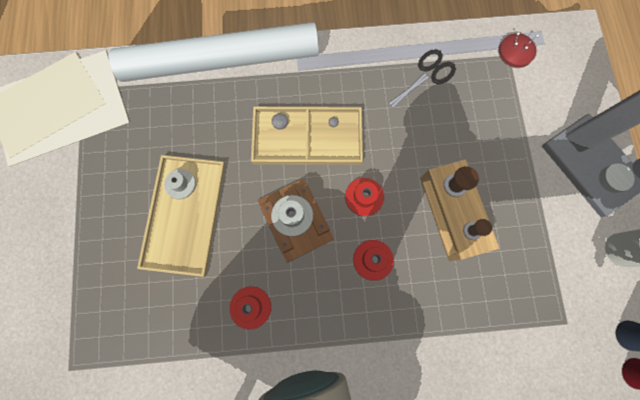

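View pics/side.png

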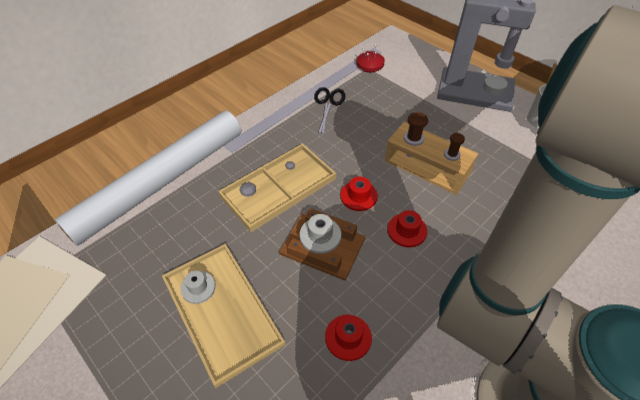

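```bash
python3 - <<'E'
from h import *
for cam in("top","side"):
    f=np.load(cam+".npz"); c=dict(camera_matrix=f["K"],view=f["V"]); P=cloud(c,f["d"]); np.save(cam+"P",P)
    o=np.linalg.inv(f["V"])[:3,3]; print(cam,"cam at",o.round(3),"depth valid",(f["d"]>0).mean())
    def cl(n,x,y,r,z0,z1):
        m=(np.hypot(P[...,0]-x,P[...,1]-y)<r)&(P[...,2]>z0)&(P[...,2]<z1)
        p=P[m]
        if len(p)<5: print(n,len(p));return
        print(n,len(p),"mean",p.mean(0).round(4),"min",np.percentile(p,3,0).round(4),"max",np.percentile(p,97,0).round(4))
    cl("mould top",.485,.036,.05,.075,.095)
    cl("flange",.485,.036,.07,.046,.056)
    cl("drift head",.42,-.315,.035,.119,.14)
    cl("stand",.47,-.31,.13,.065,.075)
    cl("traywall",.52,.279,.17,.011,.02)
    cl("btraywall",.68,-.01,.15,.0165,.025)
    cl("rails",.485,.036,.09,.037,.045)
    cl("samebutton",.71,.05,.04,.009,.03)
    cl("wide head",.515,-.30,.045,.119,.145)
E
```

```text
top cam at [ 0.355 -0.005  0.796] depth valid 0.99603125
mould top 473 mean [0.4857 0.0375 0.084 ] min [0.4637 0.0162 0.0791] max [0.5081 0.0591 0.0866]
flange 802 mean [0.4827 0.0367 0.0494] min [ 0.4477 -0.0007  0.0468] max [0.5245 0.0759 0.0521]
drift head 245 mean [ 0.4202 -0.3135  0.1249] min [ 0.407  -0.3276  0.1208] max [ 0.4334 -0.3004  0.1276]
stand 2828 mean [ 0.4592 -0.3018  0.0696] min [ 0.3775 -0.3509  0.067 ] max [ 0.5567 -0.259   0.0735]
traywall 1374 mean [0.5316 0.2763 0.0145] min [0.3891 0.1902 0.0112] max [0.644  0.3606 0.0176]
btraywall 1007 mean [ 0.6788 -0.0025  0.0191] min [ 0.6016 -0.1295  0.0167] max [0.7438 0.115  0.022 ]
rails 1001 mean [0.4816 0.0308 0.0404] min [ 0.4221 -0.0276  0.038 ] max [0.5444 0.0951 0.0429]
samebutton 307 mean [0.7194 0.0504 0.0166] min [0.6956 0.0262 0.0098] max [0.7429 0.07   0.0215]
wide head 473 mean [ 0.5137 -0.2955  0.131 ] min [ 0.4942 -0.3161  0.1264] max [ 0.533  -0.2757  0.1334]
side cam at [0.129 0.388 0.791] depth valid 0.995921875
mould top 453 mean [0.4849 0.0387 0.0844] min [0.4637 0.0162 0.076 ] max [0.5079 0.06   0.0878]
flange 635 mean [0.4777 0.0464 0.0506] min [ 0.4473 -0.0005  0.0474] max [0.5243 0.0767 0.0537]
drift head 143 mean [ 0.42   -0.3136  0.1258] min [ 0.4071 -0.3296  0.1207] max [ 0.4341 -0.3016  0.1287]
stand 1712 mean [ 0.4588 -0.3017  0.0709] min [ 0.3774 -0.3519  0.0666] max [ 0.5567 -0.259   0.0737]
traywall 1682 mean [0.5241 0.2792 0.0153] min [0.3878 0.1903 0.0115] max [0.6446 0.3602 0.0186]
btraywall 977 mean [0.6753 0.0014 0.0197] min [ 0.6016 -0.1305  0.0167] max [0.7438 0.1142 0.0229]
rails 859 mean [0.4753 0.0405 0.0414] min [ 0.4212 -0.0289  0.0384] max [0.5447 0.0954 0.0441]
samebutton 273 mean [0.7208 0.0505 0.0172] min [0.6964 0.0257 0.0101] max [0.7431 0.0694 0.0218]
wide head 265 mean [ 0.5134 -0.2948  0.1319] min [ 0.4944 -0.3161  0.1251] max [ 0.5336 -0.2768  0.1352]
```

The top view shows the grey mould on its block at about (291,213), the slim drift at (481,229) and the wide one at (462,180). The other 38 mm button is in the left half at (280,121), and there are three red decoys. The side view agrees. Next I'll get the orientations and pick up the drift.

```bash
cat >> h.py <<'E'
from scipy.spatial.transform import Rotation as Ro
def down(yaw): return (Ro.from_euler('z',yaw)*Ro.from_euler('x',np.pi)).as_rotvec()
E
python3 - <<'E'
from h import *
P=np.concatenate([np.load("topP.npy").reshape(-1,3),np.load("sideP.npy").reshape(-1,3)])
def rect(n,x,y,r,z0,z1):
    m=(np.hypot(P[:,0]-x,P[:,1]-y)<r)&(P[:,2]>z0)&(P[:,2]<z1)
    q=(P[m,:2]*1000).astype(np.float32)
    # drop outliers
    g=np.round(q/4); u,i,k=np.unique(g,axis=0,return_inverse=True,return_counts=True); q=q[k[i.ravel()]>1]
    b=cv2.minAreaRect(q); print(n,np.round(b[0],1),np.round(b[1],1),round(b[2],1))
rect("stand",.47,-.31,.12,.066,.075)
rect("mtray",.517,.279,.155,.012,.019)
rect("btray",.677,-.01,.15,.0175,.024)
rect("rails",.485,.036,.085,.037,.045)
for n,x,y,r,z0,z1 in(("mould",.485,.037,.035,.08,.09),("drift",.42,-.314,.022,.121,.135),("wide",.5135,-.2955,.03,.125,.14),("small",.579,.282,.03,.035,.05),("same",.712,.05,.03,.012,.03)):
    q=P[(np.hypot(P[:,0]-x,P[:,1]-y)<r)&(P[:,2]>z0)&(P[:,2]<z1)]
    l,h=np.percentile(q,2,0),np.percentile(q,98,0); print(n,((l+h)/2).round(4),(h-l).round(4))
E
```

```text
stand [ 468.3 -307.1] [191.1  84.4] 10.4
mtray [517.8 274.8] [142.4 252.4] 78.6
btray [673.5  -8.8] [247.3 133.1] 84.7
rails [484.3  32.5] [109.9 112.5] 21.2
mould [0.4865 0.0373 0.0846] [0.0449 0.0452 0.0063]
drift [ 0.4206 -0.3148  0.125 ] [0.0281 0.0284 0.0071]
wide [ 0.5139 -0.2961  0.1305] [0.0404 0.041  0.0085]
small [0.5847 0.2793 0.0406] [0.035  0.0344 0.0097]
same [0.718  0.0513 0.0172] [0.0448 0.0324 0.0092]
```

```bash
python3 - <<'E'
from h import *
y=0.18; o=down(y)
manip.move_pose([.4206,-.3150,.19],o)
im,d,c=grab("wrist"); save("w1",im)
P=cloud(c,d).reshape(-1,3)
q=P[(np.hypot(P[:,0]-.42,P[:,1]+.315)<.025)&(P[:,2]>.119)&(P[:,2]<.14)]
if len(q)>50:
    l,h=np.percentile(q,2,0),np.percentile(q,98,0); print("wrist drift",((l+h)/2).round(4),(h-l).round(4))
print(manip.servo_line([.4206,-.3150,.082],vel=.12,max_force=8))
print(manip.read_ee_pos())
manip.command_gripper(0.0)
print(manip.read_grip_width(),manip.read_grasp_force(),manip.read_wrist_force(),manip.read_time())
E
```

```text
wrist drift [ 0.4218 -0.3159  0.125 ] [0.0283 0.0279 0.0061]
False
[ 0.42102023 -0.31541642  0.08296033]
0.028980672619669193 58.60620728926733 [1.29875632 1.21225717 3.67494879] 4.7417
```

View pics/w1.png

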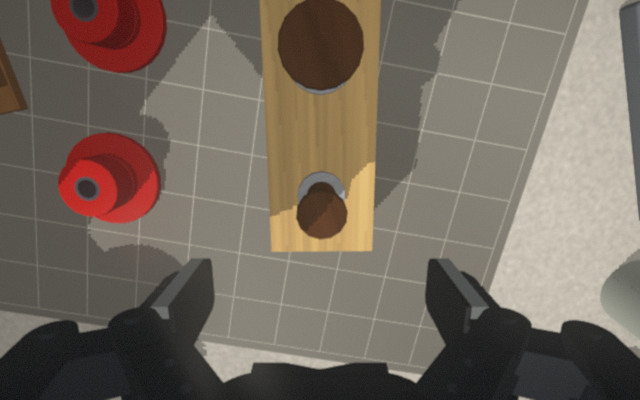

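The wrist view shows the slim drift's head at (322,210), centred between the open fingers. The grip width is 29 mm instead of 22, so the pads are on the head. I'll reopen and grip lower.

```bash
python3 - <<'E'
from h import *
manip.command_gripper(.06)
manip.servo_line([.4214,-.3155,.074],vel=.05,max_force=8)
manip.command_gripper(0.0)
print(manip.read_ee_pos(),manip.read_grip_width(),manip.read_grasp_force(),manip.read_wrist_force(),manip.read_time())
im,d,c=grab("side"); save("s2",cv2.resize(im[90:220,380:520],None,fx=4,fy=4,interpolation=2))
E
```

```text
[ 0.42215829 -0.31611783  0.07563413] 0.026944764960170394 78.25495635392144 [-0.59401534  0.4454469   6.48932608] 5.8667
```

View pics/s2.png

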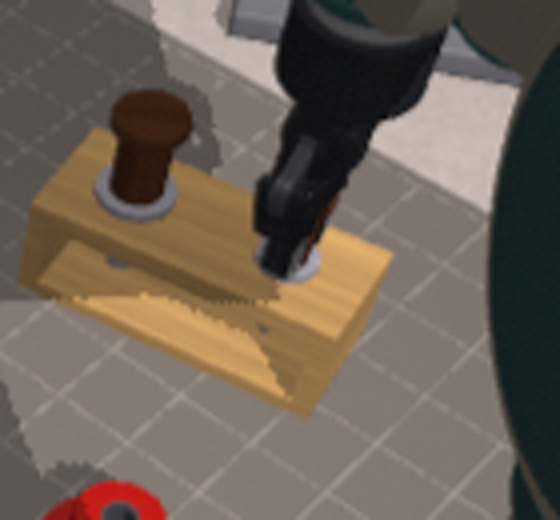

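```bash
python3 - <<'E'
from h import *
manip.servo_line([.4214,-.3155,.18],vel=.12)
print(manip.read_ee_pos(),manip.read_grip_width(),manip.read_grasp_force(),manip.read_wrist_force(),manip.read_time())
im,d,c=grab("side"); 
K=np.array(c["camera_matrix"]);V=np.array(c["view"])
p=V[:3,:3]@np.array([.4214,-.3155,.16])+V[:3,3]; u=K@[p[0],-p[1],-p[2]]; u=(u[:2]/u[2]).astype(int)
a=cv2.resize(im[max(0,u[1]-60):u[1]+60,u[0]-50:u[0]+50],(400,480),interpolation=2)
im,d,c=grab("wrist"); b=cv2.resize(im,(400,250))
o=np.zeros((480,800,3),np.uint8);o[:,:400]=a;o[:250,400:]=b;save("s3",o)
E
```

```text
[ 0.42102564 -0.31519271  0.17884666] 0.026405561259182555 77.04783427587245 [-0.48715406 -0.50877153 -1.34810458] 6.95
```

View pics/s3.png

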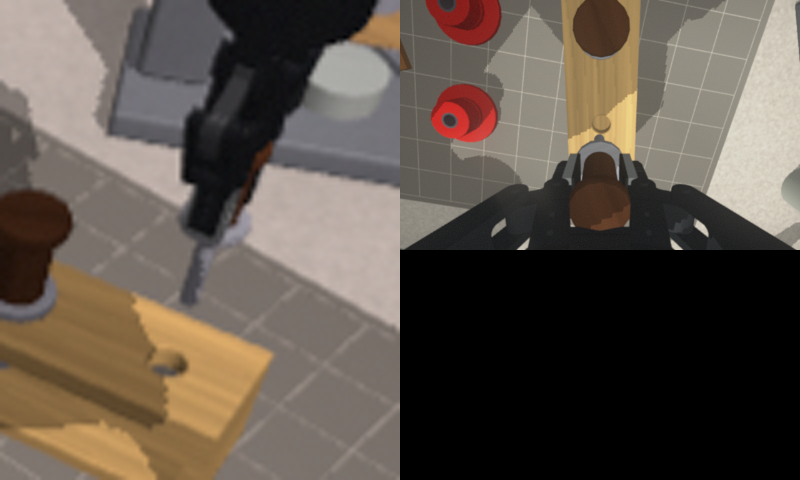

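The drift is lifted and held by its grip, and the rod hangs below the fingers. Now I'll carry it over the mould and measure the rod there.

```bash
cat > rod.py <<'E'
from h import *
def rod():
    t=manip.read_ee_pos(); im,d,c=grab("side"); P=cloud(c,d)
    cam=np.linalg.inv(np.array(c["view"]))[:3,3]
    m=(np.hypot(P[...,0]-t[0],P[...,1]-t[1])<.03)&(P[...,2]<t[2]-.014)&(P[...,2]>t[2]-.068)
    q=P[m]; d=(q.mean(0)-cam)[:2]; d/=np.linalg.norm(d)
    q[:,:2]+=d*.004   # visible surface -> axis
    print("n",len(q),"zmin",np.percentile(q[:,2],3)-t[2])
    for lo in np.arange(-.066,-.010,.01):
        s=q[(q[:,2]-t[2]>lo)&(q[:,2]-t[2]<lo+.01)]
        if len(s)>2: print(round(lo+.005,3),len(s),(np.median(s,0)-t)[:2].round(4))
    ms=manip.mark_of("drift_tip","side")
    for r in ms[:2]: print("tip mark",r["score"],(at_z(c,r["pixel"],t[2]-.0596)-t).round(4))
    return t,im,c
E
python3 - <<'E'
from rod import *
manip.servo_line([.4865,.0375,.185],vel=.25)
t,im,c=rod(); print(t)
for r in manip.mark_of("mould_hole","side")[:4]: print(round(r["score"],2),r["pixel"],at_z(c,r["pixel"],.085).round(4))
im,d,c=grab("top"); 
for r in manip.mark_of("mould_hole","top")[:4]: print(round(r["score"],2),at_z(c,r["pixel"],.085).round(4))
im,d,c=grab("wrist"); save("w4",im)
for r in manip.mark_of("mould_hole","wrist")[:4]: print("w",round(r["score"],2),r["pixel"],at_z(c,r["pixel"],.085).round(4))
print(manip.read_time())
E
```

```text
n 63 zmin -0.05790193373290689
-0.061 5 [0.0007 0.0011]
-0.051 16 [-0.0015  0.0013]
-0.041 14 [-0.0018  0.0016]
-0.031 19 [-0.001   0.0005]
-0.021 9 [-0.0009  0.0015]
tip mark 0.54 [-0.0013  0.0047 -0.0596]
tip mark 0.18 [ 0.052  -0.0493 -0.0596]
[0.48636553 0.03678821 0.18494048]
0.93 [406.6, 219.9] [ 0.3729 -0.0918  0.085 ]
0.88 [323.0, 224.8] [0.4804 0.0344 0.085 ]
0.86 [348.4, 324.3] [0.3056 0.148  0.085 ]
0.66 [358.4, 187.3] [ 0.4965 -0.0864  0.085 ]
0.85 [0.485  0.0367 0.085 ]
0.82 [ 0.3869 -0.1198  0.085 ]
0.64 [ 0.5118 -0.1129  0.085 ]
w 0.84 [319.2, 202.2] [0.4859 0.038  0.085 ]
w 0.78 [520.4, 178.9] [ 0.5274 -0.0966  0.085 ]
w 0.63 [174.9, 351.4] [0.3433 0.1297 0.085 ]
8.9833
```

View pics/w4.png

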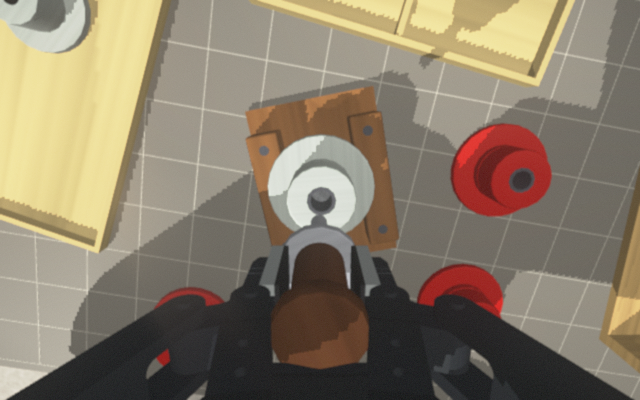

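The wrist view shows the mould's hole at (320,200) with the rod tip right above it in line with the fingers. The rod is upright, so I'll insert it with a force guard.

```bash
python3 - <<'E'
from h import *
hit=manip.servo_line([.487,.0373,.122],vel=.08,max_force=5)
t=manip.read_ee_pos(); print(hit,t,manip.read_wrist_force())
if not hit:
    for z in (.112,.107,.102,.098):
        hit=manip.servo_line([.487,.0373,z],vel=.03,max_force=35)
        t=manip.read_ee_pos(); print(hit,t,np.round(manip.read_wrist_force(),1))
        if hit: break
print(manip.read_time(),manip.read_grip_width())
im,d,c=grab("side")
P=cloud(c,d)
for q in("button_centre","mould_hole"):
    for r in manip.mark_of(q,"side")[:3]: print(q,round(r["score"],2),r["pixel"],at_z(c,r["pixel"],.0175).round(3))
E
```

```text
False [0.48734852 0.0373142  0.12258356] [ 0.6991319   0.01545792 -0.53587915]
False [0.48799012 0.03736984 0.11340064] [-0.3 -0.2  6.7]
False [0.48831217 0.03744504 0.10877779] [ 0.4 -0.2  0.1]
False [0.48645846 0.03727888 0.10106798] [ 0.   0.6 -1.3]
False [0.48678145 0.03729307 0.0975973 ] [-0.1  0.6 -1.2]
11.325 0.026832062461900327
mould_hole 0.95 [408.1, 216.9] [ 0.399 -0.146  0.017]
mould_hole 0.82 [320.9, 226.8] [0.513 0.008 0.017]
mould_hole 0.62 [361.7, 184.2] [ 0.533 -0.144  0.018]
```

```bash
python3 - <<'E'
from rod import *
manip.servo_line([.487,.0373,.19],vel=.12)
manip.servo_line([.4222,-.3160,.19],vel=.25)
rod()
manip.servo_line([.4222,-.3160,.15],vel=.1,max_force=8)
h=manip.servo_line([.4222,-.3160,.0755],vel=.08,max_force=6)
print(h,manip.read_ee_pos(),manip.read_wrist_force())
manip.wait(.1)
manip.command_gripper(.055)
print(manip.read_ee_pos(),manip.read_grip_width())
manip.servo_line([.4222,-.3160,.19],vel=.15)
im,d,c=grab("wrist"); P=cloud(c,d).reshape(-1,3)
q=P[(np.hypot(P[:,0]-.42,P[:,1]+.315)<.03)&(P[:,2]>.115)&(P[:,2]<.16)]
if len(q)>50:
    l,h=np.percentile(q,2,0),np.percentile(q,98,0); print("drift head",((l+h)/2).round(4),(h-l).round(4))
for r in manip.mark_of("drift_grip","wrist")[:2]: print(r["score"],at_z(c,r["pixel"],.096))
im,d,c=grab("top"); np.savez("top2",im=im,d=d)
print("t",manip.read_time())
E
```

```text
n 79 zmin -0.055696078244582115
-0.051 19 [-0.0004  0.0004]
-0.041 20 [-0.0009  0.0005]
-0.031 17 [-0.0006 -0.0002]
-0.021 18 [-0.0017  0.0005]
-0.011 3 [-0.0008  0.0014]
True [ 0.42157732 -0.31550409  0.07571598] [-1.38968385  0.3274015   5.25852377]
[ 0.42086191 -0.31481928  0.07424852] 0.05508719814612255
drift head [ 0.4214 -0.3142  0.1247] [0.028  0.0279 0.006 ]
0.88 [ 0.42117084 -0.31457804  0.096     ]
t 17.0667
```

```bash
python3 - <<'E'
from h import *
o=down(-.2)
manip.servo_line([.486,.0376,.20],o,vel=.3)
manip.command_gripper(.085)
im,d,c=grab("wrist"); P=cloud(c,d).reshape(-1,3)
q=P[(np.hypot(P[:,0]-.486,P[:,1]-.037)<.04)&(P[:,2]>.08)&(P[:,2]<.095)]
l,h=np.percentile(q,1,0),np.percentile(q,99,0); print("mould top",((l+h)/2).round(4),(h-l).round(4))
m=((l+h)/2); x,y=(m[0]+.486)/2,(m[1]+.0376)/2
h=manip.servo_line([x,y,.052],vel=.15,max_force=8); z0=manip.read_ee_pos(); print(h,z0)
manip.command_gripper(0); print(manip.read_grip_width(),manip.read_grasp_force(),manip.read_wrist_force(),manip.read_ee_pos())
manip.servo_line([x,y,.075],vel=.06)
manip.servo_line([x,y,.12],vel=.15)
im,d,c=grab("side"); save("s5",cv2.resize(im[140:300,240:400],(600,600),interpolation=2))
for r in manip.mark_of("button_centre","side")[:3]: print("button",round(r["score"],2),r["pixel"],at_z(c,r["pixel"],.0175).round(4))
print(manip.read_wrist_force(),manip.read_grip_width(),manip.read_time(),x,y)
E
```

```text
mould top [0.4879 0.0363 0.0845] [0.0464 0.046  0.0058]
False [0.48760227 0.03698001 0.0529833 ]
0.049191586895792 62.445598914055154 [-1.81474289  0.04519402  5.82717472] [0.48757844 0.03691783 0.05310297]
button 0.67 [318.4, 244.0] [0.4859 0.042  0.0175]
button 0.63 [321.9, 241.0] [0.4861 0.0316 0.0175]
button 0.3 [298.4, 176.5] [ 0.6531 -0.056   0.0175]
[-0.36315314 -0.15509485 -2.52418028] 0.04849313866454371 21.525 0.4869520274942617 0.0369687271198257
```

View pics/s5.png

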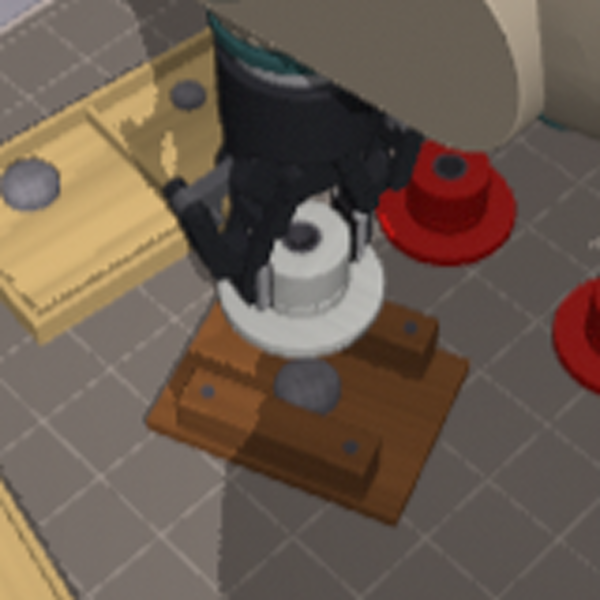

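The side view shows the mould held upright and the button lying dome up in the channel, at crop (308,387). I'll place the mould next.

```bash
python3 - <<'E'
from h import *
o=down(-.2); x,y=.466,.284
manip.servo_line([x,y,.09],o,vel=.25)
manip.servo_line([x,y,.03],vel=.12)
h=manip.servo_line([x,y,.0145],vel=.03,max_force=4)
print(h,manip.read_ee_pos(),manip.read_wrist_force())
manip.command_gripper(.062)
p=manip.read_ee_pos();print(p)
manip.servo_line([x,y,.15],vel=.2)
manip.servo_line([x+.01,y-.08,.2],vel=.3)
im,d,c=grab("top"); P=cloud(c,d).reshape(-1,3)
q=P[(np.hypot(P[:,0]-x,P[:,1]-y)<.04)&(P[:,2]>.04)&(P[:,2]<.06)]
l,h=np.percentile(q,2,0),np.percentile(q,98,0); print("mould top",((l+h)/2).round(4),(h-l).round(4))
for r in manip.mark_of("button_centre","top")[:3]: print("button",round(r["score"],2),r["pixel"],at_z(c,r["pixel"],.0175).round(4))
q=P[(np.hypot(P[:,0]-.486,P[:,1]-.037)<.032)&(P[:,2]>.0165)&(P[:,2]<.033)]
l,h=np.percentile(q,2,0),np.percentile(q,98,0); print("button depth",((l+h)/2).round(4),(h-l).round(4))
save("t6",cv2.resize(im[100:300,130:380],(750,600)))
for dy in(-np.pi/2,np.pi/2): print(manip.inverse_kinematics([.486,.037,.1],down(.37+dy)), manip.inverse_kinematics([.653,.053,.1],down(-.092+(0 if dy<0 else np.pi))))
print(manip.read_time())
E
```

```text
True [0.46608557 0.28410271 0.01713547] [-0.60252454 -0.15697373  3.93615535]
[0.46521624 0.2835998  0.01580586]Traceback (most recent call last):
  File "<stdin>", line 13, in <module>
    return _quantile_unchecked(
        a, q, axis, out, overwrite_input, method, keepdims, weights)
    return _ureduce(a,
                    func=_quantile_ureduce_func,
    ...<5 lines>...
                    overwrite_input=overwrite_input,
                    method=method)
    r = func(a, **kwargs)
    result = _quantile(arr,
                       quantiles=q,
    ...<2 lines>...
                       out=out,
                       weights=wgt)
    slices_having_nans = np.isnan(arr[-1, ...])
                                  ~~~^^^^^^^^^
IndexError: index -1 is out of bounds for axis 0 with size 0
```

The arm probably hides the tray from the top camera. I'll move over the button and look with the wrist and top cameras from there.

```bash
cat > mid.py <<'E'
from h import *
def mid(n,P,x,y,r,z0,z1):
    P=P.reshape(-1,3)
    q=P[(np.hypot(P[:,0]-x,P[:,1]-y)<r)&(P[:,2]>z0)&(P[:,2]<z1)]
    if len(q)<20: print(n,"few",len(q)); return
    l,h=np.percentile(q,2,0),np.percentile(q,98,0); print(n,len(q),((l+h)/2).round(4),(h-l).round(4))
E
python3 - <<'E'
from mid import *
for dy in(-np.pi/2,np.pi/2): print([None if a is None else np.round(a,2) for a in(manip.inverse_kinematics([.486,.037,.2],down(.37+dy)), manip.inverse_kinematics([.653,.053,.1],down(-.092+(0 if dy<0 else np.pi))))])
J=[manip.inverse_kinematics([.486,.037,.2],down(.37+s*np.pi/2)) for s in(-1,1)]
c0=np.array(manip.read_joints())
s=min((i for i in(0,1) if J[i] is not None),key=lambda i:abs(np.array(J[i])[5]-c0[5]))
yaw=.37+(-1,1)[s]*np.pi/2; print("yaw",yaw)
manip.move_pose([.486,.037,.2],down(yaw))
im,d,c=grab("wrist"); save("w6",im); mid("button w",cloud(c,d),.486,.037,.028,.016,.033)
for r in manip.mark_of("button_centre","wrist")[:3]: print("button",round(r["score"],2),r["pixel"],at_z(c,r["pixel"],.0175).round(4))
im,d,c=grab("side"); P=cloud(c,d); mid("mould s",P,.466,.284,.04,.042,.06); mid("button s",P,.486,.037,.028,.016,.033)
im,d,c=grab("top"); P=cloud(c,d); mid("mould t",P,.466,.284,.04,.042,.06)
print(manip.read_time())
E
```

```text
[array([ 0.  , -0.04,  1.56, -0.  ,  1.63,  2.77]), array([0.02, 0.49, 1.15, 0.  , 1.51, 1.69])]
[array([ 0.  , -0.04,  1.56,  0.  ,  1.63, -0.37]), array([ 0.02,  0.49,  1.15,  0.  ,  1.51, -1.45])]
yaw -1.2007963267948965
button w 1390 [0.4848 0.0409 0.0233] [0.0334 0.0444 0.0117]
button 0.73 [321.0, 174.7] [0.485  0.0353 0.0175]
mould s 569 [0.4653 0.2843 0.0477] [0.0456 0.0449 0.0083]
button s 204 [0.4835 0.0346 0.0222] [0.0334 0.0308 0.01  ]
mould t 334 [0.4648 0.2904 0.048 ] [0.0456 0.0337 0.0055]
26.3083
```

View pics/w6.png

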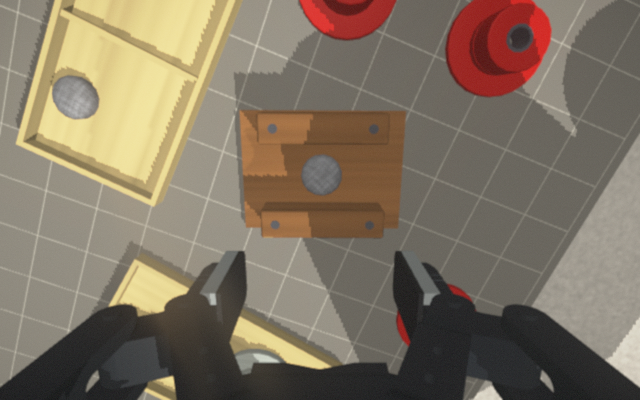

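The wrist view shows the button flat in the channel at (321,175), with the channel lined up with the closing direction. I'll pick it up.

```bash
python3 - <<'E'
from mid import *
x,y=.4847,.0352
manip.command_gripper(.05)
manip.servo_line([x,y,.05],vel=.15)
manip.servo_line([x,y,.022],vel=.08,max_force=4)
h=manip.servo_line([x,y,.0],vel=.03,max_force=4)
p=manip.read_ee_pos(); print(h,p,manip.read_grip_width(),manip.read_wrist_force())
if h and p[2]<.014:
    manip.servo_line([x,y,p[2]+.003],vel=.03); print(manip.read_ee_pos())
    manip.command_gripper(0); print(manip.read_grip_width(),manip.read_grasp_force(),manip.read_wrist_force(),manip.read_ee_pos())
print(manip.read_time())
E
```

```text
True [0.48483041 0.03520955 0.00699799] 0.04995186973968146 [-2.20811415 -0.33493378  7.55463426]
[0.48468606 0.03519058 0.00987353]
0.03509941597616753 59.698888063430786 [-3.84438142e-01  4.96463764e-04  3.98213306e+00] [0.48485769 0.03519218 0.01022496]
29.325
```

```bash
python3 - <<'E'
from mid import *
x,y=.4847,.0352
manip.servo_line([x,y,.03],vel=.05)
print(manip.read_grip_width(),manip.read_grasp_force())
manip.servo_line([x,y,.10],vel=.15)
X,Y=.653,.054
manip.servo_line([X,Y,.10],down(-.092),vel=.15)
print(manip.read_ee_pos(),manip.read_eef_rot(),manip.read_grip_width(),manip.read_time())
im,d,c=grab("side"); save("s7",cv2.resize(im[80:240,190:350],(600,600),interpolation=2))
for r in manip.mark_of("button_centre","side")[:3]: print("button",round(r["score"],2),r["pixel"],at_z(c,r["pixel"],.107).round(4))
E
```

```text
0.03471059257105078 59.75236415863037
[0.65246964 0.05397226 0.09934738] [ 3.13812408e+00 -1.45883813e-01 -1.89614979e-03] 0.03491959892407145 31.7667
button 0.47 [260.6, 176.0] [0.6491 0.0505 0.107 ]
```

View pics/s7.png

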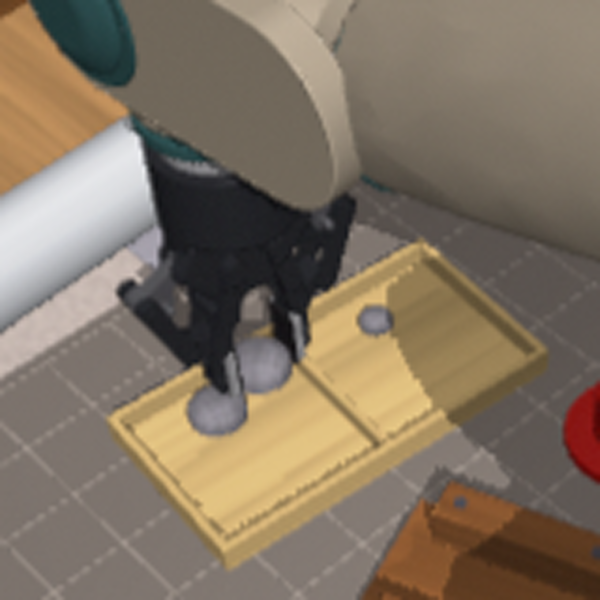

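The button is held level over the left half, at crop (262,362), and the resident button is at (217,410). I'll lower it.

```bash
python3 - <<'E'
from mid import *
X,Y=.651,.054
manip.servo_line([X,Y,.03],vel=.12)
h=manip.servo_line([X,Y,.002],vel=.03,max_force=3)
print(h,manip.read_ee_pos(),manip.read_wrist_force())
manip.command_gripper(.05)
print(manip.read_ee_pos(),manip.read_grip_width())
manip.servo_line([X,Y,.12],vel=.12)
manip.servo_line([.47,-.1,.25],vel=.3)
P0={}
for cam in("side","top"):
    im,d,c=grab(cam); P=cloud(c,d)
    if cam=="side": save("s8",cv2.resize(im[60:380],(800,400),interpolation=2))
    print(cam); mid("button",P,.651,.054,.026,.009,.03); mid("same",P,.718,.0513,.026,.0085,.03)
    mid("mould",P,.466,.284,.04,.042,.06); mid("drift",P,.421,-.315,.025,.119,.14); mid("wide",P,.514,-.296,.03,.125,.14); mid("small",P,.5847,.2793,.03,.035,.05)
print(manip.read_time(),manip.read_joint_velocities())
E
```

```text
True [0.65077599 0.0539675  0.00525656] [0.38969135 0.79218259 4.03688613]
[0.64988038 0.0539669  0.00397435] 0.04974617978447596
side
button 187 [0.6487 0.0553 0.0156] [0.0317 0.0328 0.0119]
same 227 [0.7189 0.0513 0.0156] [0.0464 0.0339 0.0131]
mould 572 [0.4652 0.2842 0.0476] [0.0457 0.0447 0.0086]
drift 147 [ 0.4199 -0.3134  0.1251] [0.0291 0.0287 0.0088]
wide 256 [ 0.514  -0.2971  0.1305] [0.0402 0.0415 0.0094]
small 305 [0.5847 0.2793 0.0412] [0.0343 0.0343 0.0096]
top
button 213 [0.6491 0.055  0.0163] [0.0329 0.0331 0.0103]
same 260 [0.7186 0.0515 0.0153] [0.0466 0.0332 0.0116]
mould 450 [0.4648 0.2841 0.047 ] [0.0441 0.0448 0.0073]
drift few 0
wide few 0
small 265 [0.5846 0.28   0.0407] [0.0345 0.0352 0.0081]
35.9333 [-0.00100901 -0.00058855 -0.00240192 -0.00034921  0.00174168 -0.00308565]
```

View pics/s8.png

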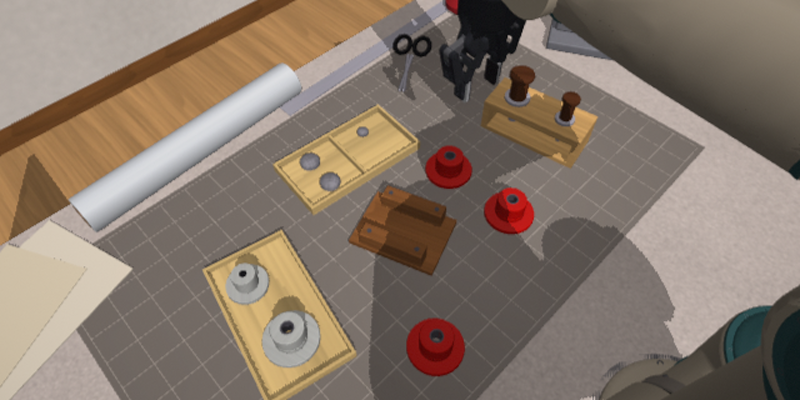

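The final view shows both 38 mm buttons in the left half at (310,160) and (330,181). The mould is in the free end at (290,340), the drift stands at (568,107), and the bystanders haven't moved.

```bash
python3 -c "
from rig import manip
print(manip.job_done())"
```

```text
the job is handed in; nothing more can be done
None
```

The job is handed in, but no verdict came back: the button was pushed out and lies dome up beside the other 38 mm button, the mould is face down in the tray's free end, the slim drift is back in its stand hole, and my last camera check, at about 36 s, showed no bystander moved.

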